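Level the casting plate and hold the spirit level pressed

ROBOT

A 6-joint arm with a two-finger parallel gripper is mounted at the origin on the work surface. World frame = base frame: x ahead of the robot, y to its left, z up, the work surface at z = 0. Lengths are in m, angles in rad, forces in N, time in s.
With the tool pointing down it reaches from about 0.425 to 0.95 m from the base axis. Payload 3.5 kg.
Tool frame: the origin (TCP) lies midway between the tips of the shut fingers; the grasp point (between the pads) lies 19 mm behind it (ctrl.pinch_z is the distance from the TCP to the grasp point, in m); z points along the fingers, y is the line along which they close (so a half turn about z gives the same grasp; the last joint's range is limited). The gripper opens to 85 mm and grips with 20 to 120 N. Pads are 22 mm wide; open, the fingers measure 114 mm over their backs; the gripper's body (76 mm by 85 mm) begins 54 mm behind the grasp point. The pads swing forward as they close: fully open they stand 13 mm farther back than shut.
Start: joints at [1.164, 0.286, 1.577, -0, 1.279, -0.15], TCP at [0.171, 0.653, 0.231] pointing down, gripper open.
Joint ranges: [-2.77, 2.77], [-0.9, 2.22], [0.21, 2.48], [-1.53, 4.67], [0.24, 2.81], [-2.84, 2.84]. Speed limits (rad/s): [2.79, 2.79, 3.14, 3.14, 3.14, 3.14].

INTERFACE

Orientations are given as a unit quaternion [x, y, z, w].
In Python, from plant import get_state, viewer, sign_off, ctrl gives the robot as it stands. The module is installed in compiled form; this text tells all that it offers.
- The arm moves only by the shell command python3 -m handwheel 'ROWS' [FORCE]. ROWS is JSON, a list that holds one entry, the list of rows, each a list of 5 numbers: the finger opening in m, from 0 to 0.0854, then the shift along the tool's x, y, z in m, then the turn about the tool's z in degrees. In form: [[[claw, x, y, z, spin], ...]]. A call has 1 to 12 rows; each row shifts and turns the commanded pose from where the row before left it, along the tool's axes as they then stand; what a row does not reach is not made up. A row lasts 1/12 s, in which the tool goes at most 41.7 mm and 7.16 degrees, less where a joint would pass 70% of its speed; a pose out of reach is approached as far as the arm can. A call is refused whole if a number of a shift passes 0.0417 or a number of a turn 7.16, either way. A call with a gripper value outside its range is refused whole. The fingers move at their own pace and stop on an object; FORCE is the grip in N (left out, the last holds). Time passes only in rows, so rows that do not move let the fingers close. It gives the time, the measured TCP pose, the force, the opening and the grip force at its end, in the units of the state.
- get_state(): the state, without advancing time (a new reading comes with each control period).
- viewer.read_camera(name): name is "scene" or "top"; returns the picture (420x560x3 uint8, blue, green, red); there is no depth.
- viewer.camera_params(name): a dict with "fov_y" (degrees; the focal length in pixels is half the picture's height over the tangent of half this angle, whatever the lens; pixels are square), "cx", "cy" (the principal point, pixels), "k1" (the pictures are not rectified: a ray, as slopes to the right and down, at radius r is drawn at 1 + k1 r^2 times it, then the intrinsics apply), "xyz" and "attitude" of the camera in the world. Camera axes: x right, y up, looking along -z (the intrinsics and any distortion apply to the point x, -y, -z); pixel columns grow to the right and rows downward; lengths in m; the calibration is good to about 2 mm. A picture is of the moment at which its call begins. camera_params takes no time and is no camera call.
- sign_off(): hands the job in; it is judged then, once.
Trained networks look in the newest picture that a camera, given by its name, has taken for a name from the list of things; names that differ only in an ending like _2 or _b are one class to them, and where a whole thing is asked for, a point or a joint stands for the part that bears it (a point fixed in the world has none). Each returns a list of dicts, best first, with "confidence" (0 to 1); they miss things now and then, are a little off and sometimes report something else, mostly with a low value. They report only what shows in the picture. A call takes as long as a camera call. They do not tell look-alikes from the thing itself.
- viewer.look_for(camera, name): "extent" ([left, top, width, height] as shares, 0 to 1, of the picture: columns of its width, rows of its height, round what is visible of it).
- viewer.outline_of(camera, name): "mask" (420x560 bool, what is visible of it) and "extent" ([left, top, width, height] as shares, 0 to 1, of the picture: columns of its width, rows of its height, round what is visible of it).
- viewer.pinpoint(camera, name): "xy" ([column, row] as shares, 0 to 1, of the picture: columns of its width, rows of its height: a listed point, or the origin of a listed thing).
The state is a dict: "time": time; "qpos": joint angles; "dq": joint speeds; "joint_efforts": joint torques, N m; "eef_pos": TCP position; "tcp_rot": TCP orientation; "contact_force": force on the tool from outside, world axes, zero at the start; "wrist_torque": the same for the moment, N m; "opening": opening from 0.0 (shut) to 1.0 (fully open); "finger_force": force on a finger pad.
Only numpy, scipy, OpenCV 4.12 (cv2) and the standard library are available. Lean on these libraries where they do the work, as an engineer would, in place of code of your own. Each camera call takes 0.05 s, during which the arm holds its last target. There are 200 camera calls.

TASK

Level the casting plate along its length before its mould is poured: lay the spirit level, vial up, lengthways on the bare strip of the plate beside the strapped-down mould and let go of it, then turn the knurled knob of the levelling foot until the bubble comes to rest between the two lines. Then press the level down on the plate to settle the plate on its feet, with about a kilogram of even hand pressure, and finish while still pressing it, with the bubble between the lines. Leave the other things on the bench where they are.

Things in the scene. Friction and masses are not known exactly. Their poses are not given: they have to be found in the camera images.
- level: Bench spirit level, loose: an aluminium bar 180 long (its x) x 26 wide (y) x 40 high with black end caps and a yellow-green vial in a window in the middle of its top. About 0.28 kg. Origin at the middle of its flat underside, z up. At the start it lies on the bench, vial up. It may be laid either way round.
- vial (a point): Middle of the level's top face, over the vial, 40 above its underside. The vial window is 58 long (29 either side of the middle); the solid top faces beyond it, out to 84 from the middle, are flush at 40 and are where fingers can press.
- bubble (a joint): Pale bubble in the vial: m along the level's x from midway between the two lines (+ towards its +x end), at most +-0.014. The bubble is 14 long, the black lines 19 apart: within +-0.0025 it is between them. It moves to the higher end, 2 mm for each mm per metre of slope, and settles in about 1.5 s.
- plate: Aluminium casting plate 220 (its x) x 310 (y) x 12, top about 45 above the bench, on two locked feet at its -y end and the levelling foot at its +y end. Origin mid underside, z up. A mould half 30 high is strapped on its +x half (x 5 to 105, y -125 to 35; bolts y -147 to 57, 46 high). The -x half, nearer the robot, is the bare strip. Only its slope along y can be wrong, by a few mm per metre.
- strip (a point): A point on the plate's top face in the middle of the bare strip (plate x = -62, y = -30), a good place for the middle of the level.
- knob_grip (a point): Centre of the levelling foot's knob: an upright knurled steel cylinder 44 across and 26 high (point midway up, 13 below its top, about 36 above the plate's top), on the plate's centre line at its +y end (plate y = 130). It does not rise or fall; the gap of 23 between it and the plate is free but for a 16 spindle.
- foot_knob (a joint): Knob angle, rad, growing clockwise seen from above. Clockwise raises the plate's +y (knob) end by 4 mm a turn; the feet are 260 apart, so 1 rad moves the bubble 4.9 mm to the raised end. Friction 0.1 N m, stays where left, stops at +-4.2. Its level setting is not known: read the bubble. Its rubber sole gives: 10 N on the strip moves the bubble 1 mm to the -y end.
- upper_half: Bystander: the mould's upper half, a loose aluminium block 100 x 140 x 24 with four guide pins standing up to 50, origin under its centre.
- bowl: Bystander: white mixing bowl, 124 across and 55 high, origin under its centre.
- jar: Bystander: glass jar with a lid, 72 across and 100 high, origin under its centre.
Not all that is in view belongs to the job. Several things have the shape of the level; the one meant has the colours described above.

How it is judged:
On the way, in this order (a step that is already met when the one before it is completed fails the run):
1. the level lies lengthways on the bare strip of the plate, let go of, and the bubble has come to rest (x of level in the frame of plate between -0.097 and -0.005 m and y of level in the frame of plate between -0.066 and 0.066 m and z of level in the frame of plate between 0.009 and 0.015 m and angle between the x axis of level and the y axis of plate, either way round below 0.12 rad and angle between level's own z axis and vertical below 0.05 rad and contact force between level and plate above 1 N and contact force between the fingers and level below 0.1 N and velocity of joint bubble between -0.002 and 0.002 m/s and linear speed of level below 0.01 m/s), for 0.4 s.
2. the foot has been turned until the bubble rests between the lines, with nothing touching the level (x of level in the frame of plate between -0.097 and -0.005 m and y of level in the frame of plate between -0.066 and 0.066 m and z of level in the frame of plate between 0.009 and 0.015 m and angle between the x axis of level and the y axis of plate, either way round below 0.12 rad and angle between level's own z axis and vertical below 0.05 rad and contact force between level and plate above 1 N and contact force between the fingers and level below 0.1 N and value of joint bubble between -0.0025 and 0.0025 m and velocity of joint bubble between -0.002 and 0.002 m/s), for 0.4 s.
At the end, for the whole second after the job is handed in: For the last second fingers press the level, which bears on the plate with 7 to 25 N (weight included), flat on the bare strip, lengthways within 7 degrees; the plate is level within 2 mm per metre and the bubble within 2.5 mm of the middle, between the lines (x of level in the frame of plate between -0.097 and -0.005 m and y of level in the frame of plate between -0.066 and 0.066 m and z of level in the frame of plate between 0.009 and 0.015 m and angle between the x axis of level and the y axis of plate, either way round below 0.12 rad and angle between level's own z axis and vertical below 0.05 rad and value of joint bubble between -0.0025 and 0.0025 m and angle between plate's own z axis and vertical below 0.002 rad and contact force between the fingers and level above 3 N and contact force between level and plate between 7 and 25 N and linear speed of level below 0.01 m/s); the arm keeps its last pose, push and grip.
It fails at once if the level is dropped on or rammed into the plate (over 60 N) (contact force between level and plate above 60 N).
It fails at once if a bystander is moved more than 30 mm (distance of any of upper_half, bowl, jar from where it was at the start of the episode above 0.03 m).
It also fails if it takes over 72 s, if anything falls off the work surface, if the arm or the gripper's body presses on something with over 40 N, if the wrist force passes 120 N, or if a joint passes its speed limit or range.

## Working session

There is one attempt and no reset: what is moved stays moved. The work goes in short steps, Python scripts to look and compute and a shell command to move; the robot and the scene stay as the last step left them, time stands still between calls to the robot, and variables do not carry over. Pictures are saved under pics/ and viewed, at most 10 in all, crops included, and the job is handed in when it is done.

```bash
mkdir -p pics
cat > h.py <<'E'
import numpy as np, cv2
from scipy.spatial.transform import Rotation as R
from plant import get_state, viewer, sign_off, ctrl
def cam(n):
    p=viewer.camera_params(n); f=210/np.tan(np.radians(p["fov_y"])/2)
    return p,np.array([[f,0,p["cx"]],[0,f,p["cy"]],[0,0,1]]),np.array([p["k1"],0,0,0,0.])
def ray(n,uv,z):
    p,K,d=cam(n); s=cv2.undistortPoints(np.array([[uv]],float),K,d,)[0,0]
    v=R.from_quat(p["attitude"]).apply([s[0],-s[1],-1]); c=np.array(p["xyz"])
    return c+v*(z-c[2])/v[2]
def proj(n,P):
    p,K,d=cam(n); q=R.from_quat(p["attitude"]).inv().apply(np.atleast_2d(P)-np.array(p["xyz"]))*[1,-1,-1]
    return cv2.projectPoints(q.reshape(-1,1,3),np.zeros(3),np.zeros(3),K,d)[0][:,0]
def pin(n,name): return [(round(r["confidence"],2),np.round(np.array(r["xy"])*[560,420],1).tolist()) for r in viewer.pinpoint(n,name)]
def tcp():
    s=get_state(); e=R.from_quat(s["tcp_rot"]).as_matrix()
    print("t",round(s["time"],2),"tcp",np.round(s["eef_pos"],4),"toolx",np.round(e[:,0],3),"tooly",np.round(e[:,1],3),"z",np.round(e[:,2],3),"F",np.round(s["contact_force"],1),"op",round(s["opening"],3),"ff",s["finger_force"])
    return s
E
python3 - <<'E'
from h import *
for n in("scene","top"):
    cv2.imwrite(f"pics/{n}0.png",viewer.read_camera(n)); p=viewer.camera_params(n); print(n,p)
    for t in("level","vial","plate","strip","knob_grip","upper_half","bowl","jar"):print(t,pin(n,t))
tcp(); print(ctrl.pinch_z)
E
```

```text
scene {'fov_y': 43.075721935997954, 'cx': 287.0342127824121, 'cy': 210.1996148952744, 'k1': 0.007608351635326833, 'xyz': array([1.1884977 , 0.97047122, 0.78296977]), 'attitude': array([0.12870933, 0.47127632, 0.83657925, 0.24792679])}
level [(0.71, [380.8, 292.5]), (0.68, [260.7, 307.5]), (0.61, [434.9, 344.7])]
vial [(0.95, [261.2, 293.2]), (0.91, [437.2, 330.1]), (0.78, [380.4, 278.9])]
plate []
strip [(0.74, [292.6, 196.1])]
knob_grip [(0.51, [311.6, 217.7])]
upper_half [(0.55, [205.2, 173.5])]
bowl [(0.94, [257.3, 165.0]), (0.62, [311.3, 221.3])]
jar [(0.68, [335.2, 334.2])]
top {'fov_y': 54.22798194965667, 'cx': 275.4029293248169, 'cy': 210.46995995508945, 'k1': -0.03834147589691557, 'xyz': array([0.4021093 , 0.01041695, 1.21175975]), 'attitude': array([-0.05753129,  0.06488467,  0.71075476, -0.69807436])}
level [(0.63, [111.7, 236.4]), (0.62, [211.4, 160.2])]
vial [(0.87, [108.6, 231.6]), (0.87, [208.0, 157.2]), (0.85, [167.2, 239.7]), (0.71, [419.9, 266.9])]
plate [(0.64, [296.8, 223.3]), (0.47, [420.9, 265.2])]
strip [(0.86, [311.2, 245.5])]
knob_grip [(0.47, [250.0, 223.1])]
upper_half [(0.95, [417.2, 209.9])]
bowl [(0.74, [419.8, 267.8])]
jar [(0.58, [160.3, 186.8])]
t 0.9 tcp [0.1714 0.6529 0.2313] toolx [-0.967  0.254 -0.   ] tooly [ 0.254  0.967 -0.   ] z [ 0. -0. -1.] F [-0.4 -0.  -0.5] op 1.003 ff 0.0
0.0187
```

```bash
python3 -c "
import cv2,numpy as np
a=cv2.imread('pics/scene0.png');b=cv2.imread('pics/top0.png')
cv2.imwrite('pics/both.png',cv2.resize(np.hstack([a,b]),(800,300),interpolation=cv2.INTER_AREA))"
```

```text
(no output)
```

View pics/top0.png

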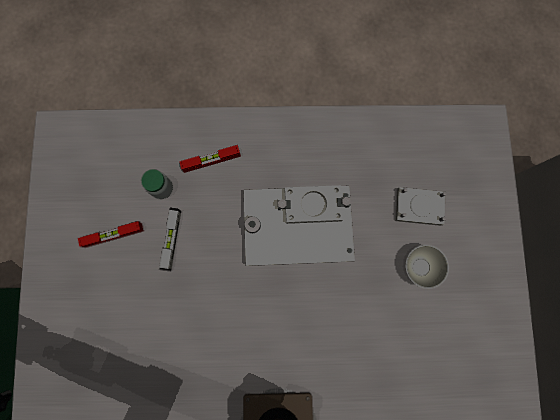

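View pics/scene0.png

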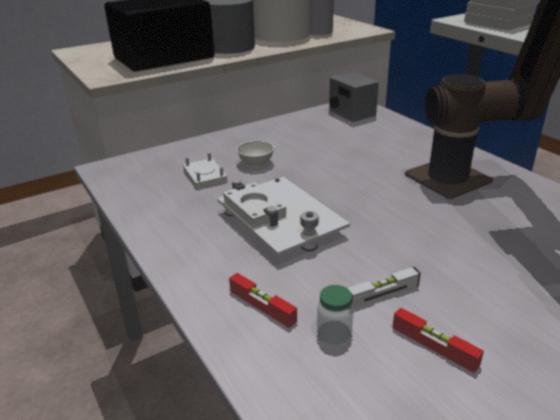

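In the top view, the red bars are at (208,158) and (109,235) and the silver bar with black caps is at (170,239). In the scene view, the red bars are at (262,299) and (437,338) and the silver bar is at (381,287). Only the silver bar fits the description (aluminium with black caps), so I'll confirm it in one enlarged crop.

Run:
```python
from h import *
a=cv2.imread('pics/top0.png');b=cv2.imread('pics/scene0.png')
cv2.imwrite('pics/crop.png',np.hstack([cv2.resize(a[195:285,130:220],(400,400),interpolation=cv2.INTER_CUBIC),cv2.resize(b[235:335,330:430],(400,400),interpolation=cv2.INTER_CUBIC)]))
for n,uv in(("top",(167.2,239.7)),("top",(170.4,239)),("scene",(380.4,278.9))):print("vial",ray(n,uv,.04))
# level axis from top: end cap middles of top face
for uv in((174.5,208.5),(165,270)):print("end",ray("top",uv,.04))
for n,t,z,uv in(("top","knob",.094,(252.5,224)),("top","knobnet",.081,(250,223.1)),("scene","knobnet",.081,(311.6,217.7)),("top","strip",.045,(311.2,245.5)),("scene","strip",.045,(292.6,196.1)),("top","c++",.045,(354.5,264.5)),("top","c",.045,(245,264.5)),("top","c",.045,(244,188.5)),("top","jar",.1,(154,181))):print(t,ray(n,uv,z))
```

```text
vial [0.52746584 0.30795928 0.04      ]
vial [0.52932897 0.29881009 0.04      ]
vial [0.53515055 0.2988952  0.04      ]
end [0.61802133 0.28907737 0.04      ]
end [0.44142371 0.31209313 0.04      ]
knob [0.56103417 0.06058812 0.094     ]
knobnet [0.5655319  0.06810355 0.081     ]
knobnet [0.5542511  0.06097632 0.081     ]
strip [ 0.50321655 -0.10378527  0.045     ]
strip [ 0.50161281 -0.10720882  0.045     ]
c++ [ 0.44702265 -0.22489279  0.045     ]
c [0.45291023 0.08505346 0.045     ]
c [0.67286908 0.08660454 0.045     ]
jar [0.68595806 0.3340681  0.1       ]
```

View pics/crop.png

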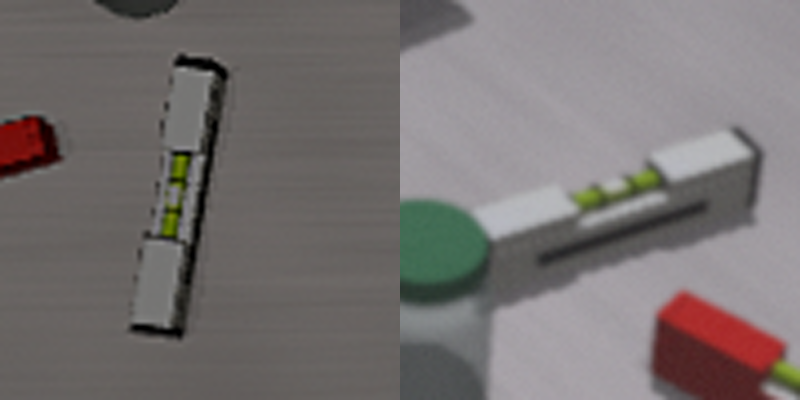

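The crop confirms it: a silver bar with black end caps and a yellow-green vial at top (170,239), centre about (0.531, 0.300), lying 7° off world x. The plate's near corners are at top (245,264) and (354,264), and the knob is at (252,224). I'll head over the level.

```bash
python3 -m handwheel '[[[0.06,-0.0335,-0.019,0,0],[0.06,-0.0335,-0.019,0,0],[0.06,-0.0335,-0.019,0,0],[0.06,-0.0335,-0.019,0,0],[0.06,-0.0335,-0.019,0,0],[0.06,-0.0335,-0.019,0,0],[0.06,-0.0335,-0.019,0,0],[0.06,-0.0335,-0.019,0,0],[0.06,-0.0335,-0.019,0,0],[0.06,-0.0335,-0.019,0,0],[0.06,-0.0335,-0.019,0,0],[0.06,-0.0335,-0.019,0,0]]]' 40; python3 -m handwheel '[[[0.06,-0.036,-0.022,0,0],[0.06,0,0,0.03,-7.1],[0.06,0,0,0.03,0],[0.06,0,0,0.03,0],[0.06,0,0,0,0],[0.06,0,0,0,0]]]'
python3 - <<'E'
from h import *
s=tcp(); cv2.imwrite("pics/top1.png",viewer.read_camera("top")); cv2.imwrite("pics/scene1.png",viewer.read_camera("scene"))
a=cv2.imread('pics/top1.png');b=cv2.imread('pics/scene1.png')
cv2.imwrite('pics/crop1.png',np.hstack([cv2.resize(a[170:310,100:240],(400,400),interpolation=cv2.INTER_CUBIC),cv2.resize(b[185:335,310:460],(400,400),interpolation=cv2.INTER_CUBIC)]))
E
```

```text
time: 1.9
eef_pos: [0.5034, 0.3287, 0.2316]
tcp_rot: [0.128, 0.992, 0.0, 0.0]
contact_force: [1.2, 1.6, -0.6]
opening: 0.704
finger_force: 0.0
time: 2.4
eef_pos: [0.5299, 0.2996, 0.1396]
tcp_rot: [0.066, 0.998, -0.001, -0.002]
contact_force: [0.5, 0.8, 0.7]
opening: 0.701
finger_force: 0.0
t 2.4 tcp [0.5299 0.2996 0.1396] toolx [-0.991  0.133  0.004] tooly [ 0.133  0.991 -0.002] z [-0.004 -0.002 -1.   ] F [0.5 0.8 0.7] op 0.701 ff 0.0
```

View pics/crop1.png

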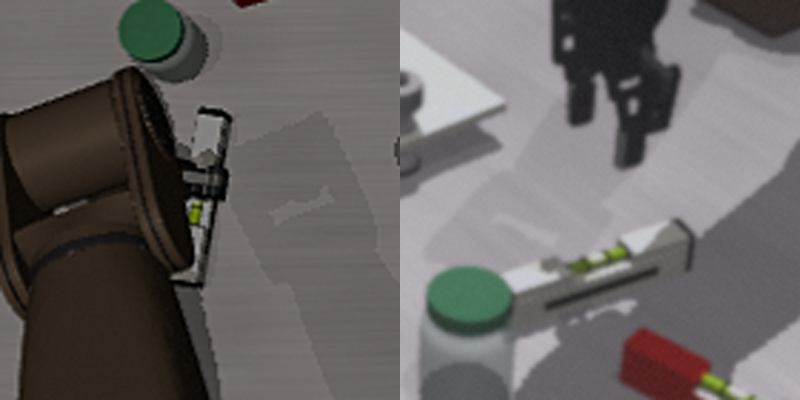

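The crop shows the open fingers straddling the silver bar near its middle, with the jar clear. I'll go down and grip.

```bash
python3 -m handwheel '[[[0.06,0,0,0.032,0],[0.06,0,0,0.032,0],[0.06,0,0,0.032,0],[0.06,0,0,0.022,0],[0.06,0,0,0.010,0],[0.06,0,0,0,0],[0.01,0,0,0,0],[0.01,0,0,0,0],[0.01,0,0,0,0],[0.01,0,0,0,0],[0.01,0,0,0,0],[0.01,0,0,0,0]]]' 40; python3 -c "
from h import *
tcp()"
```

```text
time: 3.5
eef_pos: [0.5337, 0.3016, 0.0167]
tcp_rot: [0.067, 0.998, 0.002, 0.003]
contact_force: [-0.4, 1.3, 6.2]
opening: 0.298
finger_force: 40.7
t 3.5 tcp [0.5337 0.3016 0.0167] toolx [-0.991  0.133 -0.006] tooly [0.133 0.991 0.004] z [ 0.006  0.003 -1.   ] F [-0.4  1.3  6.2] op 0.298 ff 40.68749785423279
```

```bash
python3 -m handwheel '[[[0.01,0,0,-0.02,0],[0.01,0,0,-0.036,0],[0.01,0,0,-0.036,0],[0.01,0,0,-0.038,0],[0.01,-0.002,-0.036,0,0],[0.01,-0.002,-0.036,0,0],[0.01,-0.002,-0.036,0,0],[0.01,-0.002,-0.036,0,0],[0.01,-0.002,-0.036,0,0],[0.01,-0.002,-0.036,0,0],[0.01,-0.002,-0.036,0,0],[0.01,-0.002,-0.036,0,0]]]'; python3 -m handwheel '[[[0.01,-0.002,-0.036,0,0],[0.01,-0.001,-0.036,0,0],[0.01,-0.001,-0.036,0,0],[0.01,0,-0.016,0,6],[0.01,0,0,0,7],[0.01,0,0,0,7],[0.01,0,0,0,7],[0.01,0,0,0,7],[0.01,0,0,0,7],[0.01,0,0,0,7],[0.01,0,0,0,7],[0.01,0,0,0,7]]]';python3 -m handwheel '[[[0.01,0,0,0,7],[0.01,0,0,0,7],[0.01,0,0,0,6.4],[0.01,0,0,0,0],[0.01,0,0,0,0],[0.01,0,0,0,0]]]' >/dev/null
python3 - <<'E'
from h import *
s=tcp(); 
for n in("top","scene"): cv2.imwrite(f"pics/{n}2.png",viewer.read_camera(n)); print(n,pin(n,"level"),pin(n,"vial"),pin(n,"strip"))
a=cv2.imread('pics/top2.png');b=cv2.imread('pics/scene2.png')
cv2.imwrite('pics/crop2.png',np.hstack([cv2.resize(a[160:300,230:370],(400,400),interpolation=cv2.INTER_CUBIC),cv2.resize(b[110:260,210:360],(400,400),interpolation=cv2.INTER_CUBIC)]))
E
```

```text
time: 4.5
eef_pos: [0.5076, 0.011, 0.143]
tcp_rot: [0.066, 0.998, -0.0, -0.001]
contact_force: [1.3, -0.2, -3.4]
opening: 0.297
finger_force: 40.2
time: 5.5
eef_pos: [0.4955, -0.1107, 0.1428]
tcp_rot: [0.573, 0.819, -0.0, -0.001]
contact_force: [0.2, -0.1, -3.3]
opening: 0.295
finger_force: 40.3
t 6.0 tcp [ 0.496  -0.1107  0.1431] toolx [-0.002  1.     0.   ] tooly [ 1.     0.002 -0.001] z [-0.001  0.    -1.   ] F [-0.   0.6 -3.5] op 0.294 ff 40.369407534599304
top [(0.83, [208.2, 160.5]), (0.67, [111.1, 232.7]), (0.51, [317.9, 245.4])] [(0.65, [109.6, 230.3]), (0.63, [210.7, 158.3]), (0.49, [315.9, 243.8])] [(0.73, [307.9, 245.1])]
scene [(0.93, [291.1, 172.2]), (0.69, [261.9, 304.9]), (0.68, [433.9, 346.4])] [(0.76, [437.4, 331.1]), (0.59, [290.8, 158.4]), (0.57, [263.3, 294.3]), (0.29, [309.3, 221.6])] [(0.93, [290.7, 199.8])]
```

View pics/crop2.png

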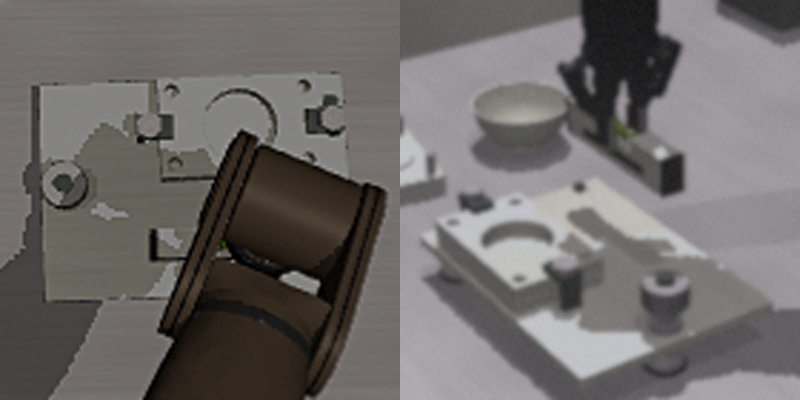

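The crop shows the level held lengthways above the bare strip (left end at top (283,246)), parallel to the plate's edge and clear of the mould. I'll lower it in two steps.

```bash
python3 -c "
from h import *
print(ray('scene',(290.8,158.4),.166),ray('top',(283.2,245.75),.166),ray('top',(315.9,243.8),.166))"
python3 -m handwheel '[[[0.01,0,0,0.03,0],[0.01,0,0,0.025,0],[0.01,0,0,0.012,0],[0.01,0,0,0.005,0],[0.01,0,0,0.003,0],[0.01,0,0,0,0],[0.01,0,0,0,0]]]'
```

```text
[ 0.51014937 -0.09989829  0.166     ] [ 0.49340445 -0.02040748  0.166     ] [ 0.49685455 -0.10411591  0.166     ]
time: 6.98
eef_pos: [0.4975, -0.1113, 0.0696]
tcp_rot: [0.707, 0.707, 0.0, 0.001]
contact_force: [0.7, 0.5, -3.6]
opening: 0.295
finger_force: 40.3
```

```bash
python3 -m handwheel '[[[0.01,0,0,0.002,0],[0.01,0,0,0.002,0],[0.01,0,0,0.002,0],[0.01,0,0,0,0],[0.01,0,0,0,0]]]'; python3 -m handwheel '[[[0.01,0,0,0.001,0],[0.01,0,0,0.001,0],[0.01,0,0,0,0],[0.01,0,0,0,0]]]'
```

```text
time: 7.4
eef_pos: [0.4963, -0.1108, 0.0623]
tcp_rot: [0.707, 0.707, -0.0, -0.0]
contact_force: [0.1, 0.7, -2.1]
opening: 0.297
finger_force: 40.3
time: 7.73
eef_pos: [0.4967, -0.1107, 0.0611]
tcp_rot: [0.707, 0.707, 0.0, 0.0]
contact_force: [-2.6, 2.7, 4.0]
opening: 0.294
finger_force: 41.4
```

Contact, at about 7 N. I'll release it and lift clear.

```bash
python3 -m handwheel '[[[0.045,0,0,0,0],[0.045,0,0,0,0],[0.045,0,0,0,0],[0.045,0,0,-0.02,0],[0.045,0,0,-0.035,0],[0.045,0,0,-0.035,0],[0.045,0,0,-0.03,0],[0.085,0.04,0.01,0,0],[0.085,0.04,0.01,0,0],[0.085,0.04,0.015,0,0],[0.085,0.04,0.015,0,0],[0.085,0.01,0.015,0,0]]]'; python3 -m handwheel '[[[0.085,0,0,0,0],[0.085,0,0,0,0],[0.085,0,0,0,0],[0.085,0,0,0,0],[0.085,0,0,0,0],[0.085,0,0,0,0],[0.085,0,0,0,0],[0.085,0,0,0,0],[0.085,0,0,0,0]]]' >/dev/null
python3 - <<'E'
from h import *
s=tcp(); 
for n in("top","scene"): cv2.imwrite(f"pics/{n}3.png",viewer.read_camera(n)); print(n,pin(n,"level"),pin(n,"vial"),pin(n,"knob_grip"),pin(n,"bubble"))
a=cv2.imread('pics/top3.png');b=cv2.imread('pics/scene3.png')
cv2.imwrite('pics/crop3.png',np.hstack([cv2.resize(a[200:270,280:350],(400,400),interpolation=cv2.INTER_CUBIC),cv2.resize(b[165:245,260:340],(400,400),interpolation=cv2.INTER_CUBIC)]))
E
```

```text
time: 8.73
eef_pos: [0.5608, 0.0618, 0.1804]
tcp_rot: [0.706, 0.708, 0.001, -0.0]
contact_force: [-0.9, -1.3, -0.4]
opening: 0.999
finger_force: 0.0
t 9.48 tcp [0.5607 0.0569 0.1804] toolx [ 0.001  1.    -0.   ] tooly [ 1.    -0.001  0.   ] z [ 0. -0. -1.] F [ 0.6 -0.3 -0.2] op 0.997 ff 0.0Traceback (most recent call last):
  File "<stdin>", line 3, in <module>
  File "h.py", line 14, in pin
    def pin(n,name): return [(round(r["confidence"],2),np.round(np.array(r["xy"])*[560,420],1).tolist()) for r in viewer.pinpoint(n,name)]
                                                                                                                  ~~~~~~~~~~~~~~~^^^^^^^^
ValueError: it knows: bowl, jar, knob_grip, level, plate, strip, upper_half, vial
```

Run:
```python
from h import *
for n in("top","scene"):
    im=viewer.read_camera(n); cv2.imwrite(f"pics/{n}4.png",im); print(n,pin(n,"vial"),pin(n,"knob_grip"))
a=cv2.imread('pics/top4.png');b=cv2.imread('pics/scene4.png')
print([ray("scene",x[1],.085) for x in pin("scene","vial")[:3]], ray("top",(252.5,224),.094))
cv2.imwrite('pics/crop4.png',np.hstack([cv2.resize(a[210:270,270:350],(400,300),interpolation=cv2.INTER_CUBIC),cv2.resize(b[160:235,250:350],(400,300),interpolation=cv2.INTER_CUBIC)]))
```

```text
top [(0.96, [108.4, 233.3]), (0.92, [311.7, 246.5]), (0.62, [211.6, 157.4])] []
scene [(0.98, [437.5, 330.9]), (0.95, [261.6, 288.0]), (0.9, [288.6, 183.1])] [(0.74, [310.5, 217.9])]
[array([0.58739644, 0.51050408, 0.085     ]), array([0.79351763, 0.22861087, 0.085     ]), array([ 0.50922912, -0.11464029,  0.085     ])] [0.56103417 0.06058812 0.094     ]
```

View pics/crop4.png

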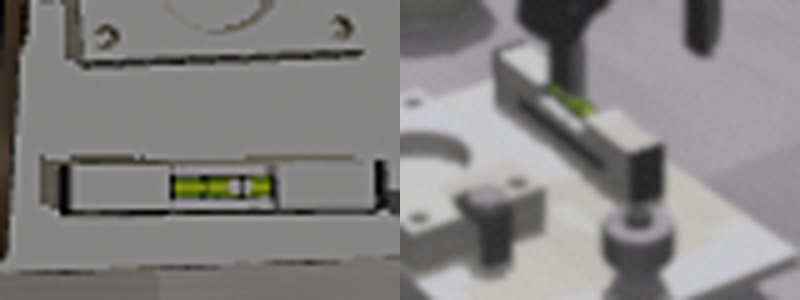

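Top view: the level lies lengthways on the strip. Its vial window spans columns 304–325, and the pale bubble is at about column 318, right of centre, so the -y end is high and the +y end must be raised (clockwise). I'll quantify that with a column profile.

```bash
cat >> h.py <<'E'
def prof(im=None,show=True):
    """top camera: sample vial along level axis; column of yellow-green window edges and pale bubble"""
    im=viewer.read_camera("top") if im is None else im
    f=im.astype(float); f=cv2.GaussianBlur(f,(1,3),0)
    us=np.arange(298,330.1,.5); y0=247.4
    P=np.stack([cv2.remap(f,us[None].astype(np.float32),np.full((1,len(us)),y0+d,np.float32),cv2.INTER_LINEAR)[0] for d in(-1,-.5,0,.5,1)]).mean(0)
    if show: 
        for u,p in zip(us,P): print(u,p.round().astype(int))
    B=np.where((us>303)&(us<326),P[:,0],0); return us,P
E
python3 -c "
from h import *
prof(cv2.imread('pics/top4.png'))"
```

```text
298.0 [131 132 133]
298.5 [131 133 133]
299.0 [131 133 134]
299.5 [131 133 133]
300.0 [131 132 133]
300.5 [131 133 133]
301.0 [132 133 134]
301.5 [134 135 135]
302.0 [136 136 137]
302.5 [137 136 137]
303.0 [139 136 137]
303.5 [76 81 80]
304.0 [13 25 22]
304.5 [19 74 64]
305.0 [ 24 123 106]
305.5 [ 25 119 104]
306.0 [ 25 116 101]
306.5 [ 25 115 101]
307.0 [ 25 114 100]
307.5 [ 25 114 100]
308.0 [ 24 114 100]
308.5 [ 25 114 100]
309.0 [ 25 115 101]
309.5 [ 22 103  90]
310.0 [19 90 80]
310.5 [21 89 78]
311.0 [22 87 75]
311.5 [ 23 102  89]
312.0 [ 24 118 104]
312.5 [ 23 114 101]
313.0 [ 21 111  98]
313.5 [ 23 112  98]
314.0 [ 25 113  99]
314.5 [ 38 112 100]
315.0 [ 52 110 101]
315.5 [ 84 119 114]
316.0 [117 128 127]
316.5 [117 125 125]
317.0 [117 123 123]
317.5 [90 93 94]
318.0 [64 64 65]
318.5 [96 98 98]
319.0 [128 132 132]
319.5 [ 89 123 119]
320.0 [ 49 114 106]
320.5 [ 37 114 103]
321.0 [ 24 113 101]
321.5 [ 29 117 104]
322.0 [ 34 120 108]
322.5 [ 32 118 106]
323.0 [ 29 116 104]
323.5 [24 74 66]
324.0 [19 31 28]
324.5 [50 56 55]
325.0 [82 80 83]
325.5 [112 111 113]
326.0 [141 142 143]
326.5 [137 138 139]
327.0 [133 135 135]
327.5 [132 134 134]
328.0 [132 133 133]
328.5 [131 133 133]
329.0 [131 132 133]
329.5 [131 132 133]
330.0 [131 132 133]
```

The lines are at columns 310.6 and 318 and the bubble centre is at about 317.3. That puts the bubble about 9 mm toward -y, so it needs roughly 1.9 rad (109°) clockwise, allowing for the pressing. I'll grip the knob.

```bash
python3 -m handwheel '[[[0.085,0.003,0,0.025,0],[0.085,0,0,0.03,0],[0.085,0,0,0.03,0],[0.085,0,0,0.023,0],[0.085,0,0,0.01,0],[0.085,0,0,0,0],[0.035,0,0,0,0],[0.035,0,0,0,0],[0.035,0,0,0,0],[0.035,0,0,0,0],[0.035,0,0,0,0]]]' 40
```

```text
time: 10.95
eef_pos: [0.5621, 0.0601, 0.0647]
tcp_rot: [0.707, 0.707, 0.001, 0.001]
contact_force: [-1.4, -0.0, 6.7]
opening: 0.504
finger_force: 40.6
```

```bash
python3 -m handwheel '[[[0.035,0,0,0,7],[0.035,0,0,0,7],[0.035,0,0,0,7],[0.035,0,0,0,7],[0.035,0,0,0,7],[0.035,0,0,0,7],[0.035,0,0,0,7],[0.035,0,0,0,7],[0.035,0,0,0,7],[0.035,0,0,0,7],[0.035,0,0,0,7],[0.035,0,0,0,7]]]'; python3 -m handwheel '[[[0.035,0,0,0,7],[0.035,0,0,0,7],[0.035,0,0,0,7],[0.035,0,0,0,4],[0.035,0,0,0,0],[0.035,0,0,0,0],[0.085,0,0,0,0],[0.085,0,0,0,0],[0.085,0,0,0,0],[0.085,0,0,0,0],[0.085,0,0,-0.02,0],[0.085,0,0,-0.04,0]]]'; python3 -m handwheel '[[[0.085,0,0,-0.04,0],[0.085,0,0,-0.02,0],[0.085,0,0,0,0],[0.085,0,0,0,0],[0.085,0,0,0,0],[0.085,0,0,0,0],[0.085,0,0,0,0],[0.085,0,0,0,0],[0.085,0,0,0,0],[0.085,0,0,0,0],[0.085,0,0,0,0],[0.085,0,0,0,0]]]'>/dev/null
python3 - <<'E'
from h import *
tcp(); im=viewer.read_camera("top"); cv2.imwrite("pics/top5.png",im); us,P=prof(im,False)
for u,p in zip(us[::2],P[::2]): print(u,p.astype(int),end=';')
cv2.imwrite('pics/crop5.png',cv2.resize(im[220:270,280:350],(560,400),interpolation=cv2.INTER_CUBIC))
E
```

```text
time: 11.95
eef_pos: [0.5601, 0.062, 0.0646]
tcp_rot: [0.999, 0.05, -0.001, -0.001]
contact_force: [-7.3, 7.6, 11.0]
opening: 0.498
finger_force: 41.3
time: 12.95
eef_pos: [0.5564, 0.06, 0.117]
tcp_rot: [0.986, -0.166, -0.006, 0.001]
contact_force: [-0.4, 0.3, -0.3]
opening: 0.994
finger_force: 0.0
t 13.95 tcp [0.5607 0.0602 0.1823] toolx [ 0.945 -0.326 -0.   ] tooly [-0.326 -0.945  0.   ] z [-0.  0. -1.] F [0.7 0.7 0.7] op 0.99 ff 0.0
298.0 [131 132 133];299.0 [131 132 133];300.0 [130 132 132];301.0 [131 133 134];302.0 [135 136 136];303.0 [138 135 137];304.0 [16 27 25];305.0 [ 23 121 105];306.0 [ 25 115 101];307.0 [ 25 114  99];308.0 [ 25 113  99];309.0 [ 25 117 102];310.0 [ 18 106  93];311.0 [23 60 53];312.0 [ 71 118 113];313.0 [126 129 129];314.0 [120 127 127];315.0 [121 127 127];316.0 [124 127 127];317.0 [ 24 105  92];318.0 [17 57 49];319.0 [ 25 117 105];320.0 [ 26 113 102];321.0 [ 34 117 106];322.0 [ 33 118 107];323.0 [ 29 116 104];324.0 [15 42 35];325.0 [73 70 72];326.0 [143 143 143];327.0 [133 135 135];328.0 [131 133 133];329.0 [131 132 133];330.0 [131 132 133];
```

View pics/crop5.png

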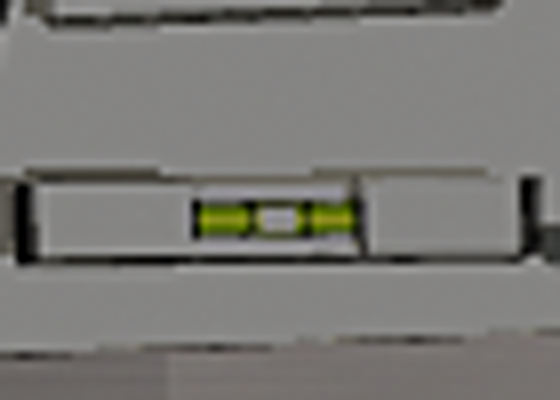

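The bubble spans columns 311.7–316.5 between the lines at 311 and 317.7, so it is centred and a hair toward +y, which suits the press. Next I'll put the open fingers over the level, one on each solid face either side of the window.

```bash
python3 -m handwheel '[[[0.085,0,0,0,-6.4],[0.085,0,0,0,-6.4],[0.085,0,0,0,-6.3],[0.085,-0.0126,0.0342,0,0],[0.085,-0.0126,0.0342,0,0],[0.085,-0.0126,0.0342,0,0],[0.085,-0.0126,0.0342,0,0],[0.085,-0.0126,0.0342,0,0],[0.085,0,0,0.03,0],[0.085,0,0,0.03,0],[0.085,0,0,0,0],[0.085,0,0,0,0]]]'>/dev/null
python3 - <<'E'
from h import *
tcp(); print(ray("top",(314.2,247.4),.083)); im=viewer.read_camera("scene")
cv2.imwrite('pics/crop6.png',cv2.resize(im[110:230,230:350],(600,600),interpolation=cv2.INTER_CUBIC))
E
```

```text
t 15.0 tcp [ 0.4967 -0.1105  0.121 ] toolx [ 1.     0.001 -0.004] tooly [ 0.001 -1.    -0.002] z [-0.004  0.002 -1.   ] F [-0.5 -0.2  0.5] op 0.998 ff 0.0
[ 0.49453342 -0.10816656  0.083     ]
```

View pics/crop6.png

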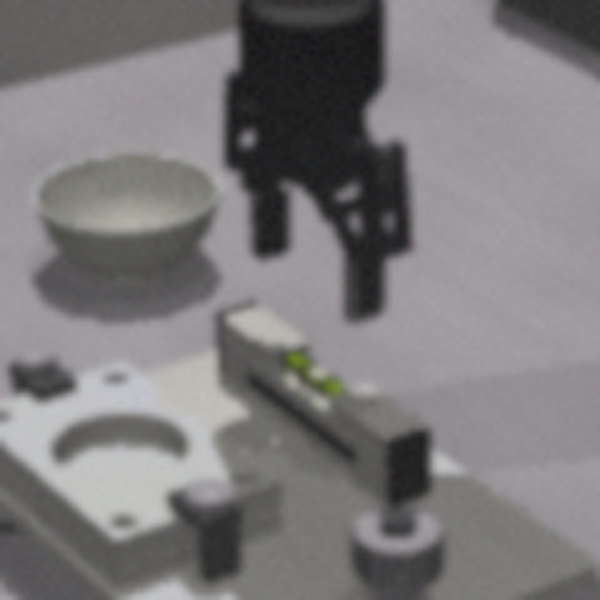

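The scene crop shows the open fingers above the two solid faces either side of the vial. I'll lower in small steps, watching the force.

```bash
python3 -m handwheel '[[[0.085,-0.001,0,0.015,0],[0.085,0,0,0.014,0],[0.085,0,0,0.006,0],[0.085,0,0,0.002,0],[0.085,0,0,0,0],[0.085,0,0,0,0]]]'; python3 -m handwheel '[[[0.085,0,0,0.002,0],[0.085,0,0,0.002,0],[0.085,0,0,0.002,0],[0.085,0,0,0,0]]]'|sed -n 2,4p
```

```text
time: 15.55
eef_pos: [0.498, -0.1111, 0.0867]
tcp_rot: [1.0, 0.001, 0.001, 0.0]
contact_force: [1.1, 0.0, -0.4]
opening: 0.997
finger_force: 0.0
eef_pos: [0.4967, -0.1108, 0.079]
tcp_rot: [1.0, 0.001, -0.0, -0.0]
contact_force: [0.6, 0.7, -0.2]
```

```bash
for i in 1 2; do :; done; python3 -m handwheel '[[[0.085,0,0,0.002,0],[0.085,0,0,0.002,0],[0.085,0,0,0,0]]]'|sed -n 2,4p; python3 -m handwheel '[[[0.085,0,0,0.001,0],[0.085,0,0,0.001,0],[0.085,0,0,0,0]]]'|sed -n 2,4p
```

```text
eef_pos: [0.4966, -0.1108, 0.0748]
tcp_rot: [1.0, 0.001, -0.0, -0.0]
contact_force: [-0.1, 0.3, 0.4]
eef_pos: [0.4969, -0.1109, 0.0731]
tcp_rot: [1.0, 0.001, -0.0, -0.0]
contact_force: [0.6, 0.0, 0.3]
```

```bash
python3 -m handwheel '[[[0.085,0,0,0.001,0],[0.085,0,0,0.0005,0],[0.085,0,0,0,0],[0.085,0,0,0,0]]]'|sed -n 2,4p; python3 -m handwheel '[[[0.085,0,0,0.001,0],[0.085,0,0,0,0],[0.085,0,0,0,0]]]'|sed -n 2,4p
```

```text
eef_pos: [0.4971, -0.1109, 0.0719]
tcp_rot: [1.0, 0.001, 0.0, 0.0]
contact_force: [0.2, -0.8, 0.7]
eef_pos: [0.4972, -0.1109, 0.0718]
tcp_rot: [1.0, 0.001, -0.0, -0.0]
contact_force: [-2.7, 0.7, 5.8]
```

```bash
python3 -m handwheel '[[[0.085,0,0,0.0007,0],[0.085,0,0,0,0],[0.085,0,0,0,0],[0.085,0,0,0,0],[0.085,0,0,0,0],[0.085,0,0,0,0],[0.085,0,0,0,0],[0.085,0,0,0,0],[0.085,0,0,0,0],[0.085,0,0,0,0],[0.085,0,0,0,0],[0.085,0,0,0,0]]]'; python3 -m handwheel '[[[0.085,0,0,0,0],[0.085,0,0,0,0],[0.085,0,0,0,0],[0.085,0,0,0,0],[0.085,0,0,0,0],[0.085,0,0,0,0],[0.085,0,0,0,0],[0.085,0,0,0,0],[0.085,0,0,0,0],[0.085,0,0,0,0],[0.085,0,0,0,0],[0.085,0,0,0,0]]]'
python3 - <<'E'
from h import *
tcp()
a=viewer.read_camera("top");im=viewer.read_camera("scene")
cv2.imwrite('pics/crop7.png',np.hstack([cv2.resize(im[150:210,260:320],(400,400),interpolation=cv2.INTER_CUBIC),cv2.resize(a[210:280,280:350],(400,400),interpolation=cv2.INTER_CUBIC)]))
E
```

```text
time: 17.97
eef_pos: [0.4973, -0.1109, 0.0718]
tcp_rot: [1.0, 0.001, -0.0, -0.0]
contact_force: [-4.6, 1.1, 9.2]
opening: 0.994
finger_force: 4.6
time: 18.97
eef_pos: [0.4973, -0.1109, 0.0718]
tcp_rot: [1.0, 0.001, -0.0, -0.0]
contact_force: [-4.4, 1.3, 8.8]
opening: 0.993
finger_force: 4.6
t 18.97 tcp [ 0.4973 -0.1109  0.0718] toolx [ 1.     0.002 -0.   ] tooly [ 0.002 -1.    -0.   ] z [-0.  0. -1.] F [-4.4  1.3  8.8] op 0.993 ff 4.621226462186314
```

View pics/crop7.png

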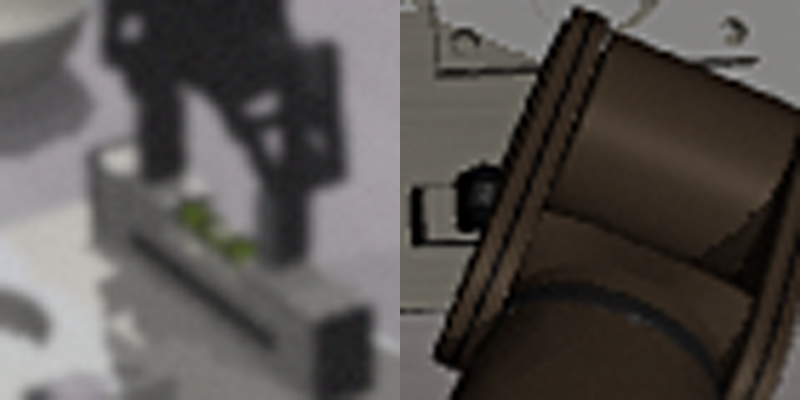

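The scene crop shows both fingers on the solid faces and the pale bubble midway between the two green parts, at crop (215,235). The press is a steady 9 N or so on top of the level's weight, so I'm handing it in.

```bash
python3 -c "
from h import *
print(sign_off())"
```

```text
the job is handed in; nothing more can be done
None
```

I handed the job in at about 19 s with the fingers still pressing the level at about 9 N and the bubble between the lines; with the arm blocking the top camera during the press, I judged the bubble from the side view, and no verdict came back.

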